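# Put the optical cells back in their graded rack

### The job

The four stoppered optical cells have been left standing about the bench; put each one back in its own slot of the blue rack, so that they stand in order of length from the shortest to the longest. Turn each cell to lie along its slot and lower it until it stands upright on the slot's floor; they are glass, so do not drop them or tip them over. Leave the red-capped vial, the timer and the beaker where they are.

Things in the scene. Friction and masses are not known exactly. Their poses are not given: they have to be found in the camera images.
- cell_10: Glass optical cell, first and smallest of four by length: upright box 12.5 mm long (x), 12.5 mm wide (y), 53 mm high; frosted long walls, clear ends, the top 8 mm a fixed white stopper, 0.5 mm slimmer all round. Stands upright, apart from the others. Origin: centre of its underside, z up. Square footprint: fits its slot by either pair of faces. About 18 g.
- cell_20: Glass optical cell, second of four by length: upright box 22.5 mm long (x), 12.5 mm wide (y), 53 mm high; frosted long walls, clear ends, the top 8 mm a fixed white stopper, 0.5 mm slimmer all round. Stands upright, apart from the others. Origin: centre of its underside, z up. About 24 g.
- cell_30: Glass optical cell, third of four by length: upright box 32.5 mm long (x), 12.5 mm wide (y), 53 mm high; frosted long walls, clear ends, the top 8 mm a fixed white stopper, 0.5 mm slimmer all round. Stands upright, apart from the others. Origin: centre of its underside, z up. About 30 g.
- cell_50: Glass optical cell, fourth and longest of four by length: upright box 52.5 mm long (x), 12.5 mm wide (y), 53 mm high; frosted long walls, clear ends, the top 8 mm a fixed white stopper, 0.5 mm slimmer all round. Stands upright, apart from the others. Origin: centre of its underside, z up. About 42 g.
- rack: Blue rack fixed to the worktop, turned any way: 224 mm long (x), 46 wide (y), 18 high. Origin: centre of its underside. Four slots in line along x, centres at y = 0, x = -89.75 mm (for the 12.5 mm cell), -48.25 (22.5), +3.25 (32.5), +69.75 (52.5). Each is 20.5 mm wide and 8 mm longer than its cell, 14 deep (black floor 4 mm above the worktop), its mouth chamfered 4 mm at 45 degrees.
- red_vial: Bystander: glass sample vial with a red screw cap, 33 mm across, 65 mm high, standing loose. Origin at the centre of its underside.
- timer: Bystander: small white bench timer, 38 x 62 mm, 58 mm high, standing loose. Origin at the centre of its underside.
- beaker: Bystander: clear glass beaker, 54 mm across, 68 mm high, standing loose. Origin at the centre of its underside.
Things that resemble listed ones, but are neither listed nor needed, are in the scene too. What is shaped like the cell_50 but pink is not meant.

How it is judged:
At the end, for the whole second after the job is handed in: Every cell stands on the floor of its own slot (underside 2 to 7 mm above the worktop, within 7 mm of the slot's centre each way), upright within 0.12 rad, square to the rack (long side along it within 0.35 rad; the 12.5 mm cell by either pair of faces), released and at rest (x of cell_10 in the frame of rack between -0.09675 and -0.08275 m and y of cell_10 in the frame of rack between -0.007 and 0.007 m and z of cell_10 in the frame of rack between 0.002 and 0.007 m and angle between each of cell_10, cell_20, cell_30, cell_50's own z axis and vertical below 0.12 rad and linear speed of each of cell_10, cell_20, cell_30, cell_50 below 0.02 m/s and (angle between the x axis of cell_10 and the x axis of rack, either way round below 0.35 rad or angle between the x axis of cell_10 and the x axis of rack, either way round above 1.22 rad) and x of cell_20 in the frame of rack between -0.05525 and -0.04125 m and y of cell_20 in the frame of rack between -0.007 and 0.007 m and z of cell_20 in the frame of rack between 0.002 and 0.007 m and angle between the x axis of each of cell_20, cell_30, cell_50 and the x axis of rack, either way round below 0.35 rad and x of cell_30 in the frame of rack between -0.00375 and 0.01025 m and y of cell_30 in the frame of rack between -0.007 and 0.007 m and z of cell_30 in the frame of rack between 0.002 and 0.007 m and x of cell_50 in the frame of rack between 0.06275 and 0.07675 m and y of cell_50 in the frame of rack between -0.007 and 0.007 m and z of cell_50 in the frame of rack between 0.002 and 0.007 m); the robot touches nothing.
It fails at once if a cell is tipped over (more than 35 degrees) (angle between any of cell_10, cell_20, cell_30, cell_50's own z axis and vertical above 0.61 rad).
It fails at once if a cell is dropped: it falls free at over 0.6 m/s, as from about 2 cm or more ((linear speed of cell_10 above 0.6 m/s and contact force between the fingers and cell_10 below 0.05 N) or (linear speed of cell_20 above 0.6 m/s and contact force between the fingers and cell_20 below 0.05 N) or (linear speed of cell_30 above 0.6 m/s and contact force between the fingers and cell_30 below 0.05 N) or (linear speed of cell_50 above 0.6 m/s and contact force between the fingers and cell_50 below 0.05 N)).
It fails at once if the red-capped vial is pushed more than 25 mm or knocked over (distance of red_vial from where it was at the start of the episode above 0.025 m or angle between red_vial's own z axis and vertical above 0.5 rad).
It fails at once if the timer is pushed more than 25 mm or knocked over (distance of timer from where it was at the start of the episode above 0.025 m or angle between timer's own z axis and vertical above 0.5 rad).
It fails at once if the beaker is pushed more than 25 mm or knocked over (distance of beaker from where it was at the start of the episode above 0.025 m or angle between beaker's own z axis and vertical above 0.5 rad).
It also fails if it takes over 104 s, if anything falls off the work surface, if the arm or the gripper's body presses on something with over 40 N, if the wrist force passes 120 N, or if a joint passes its speed limit or range.

### The arm

A 7-joint arm with a two-finger parallel gripper is mounted at the origin on a cart in front of the work surface, level with it; the furniture and walls round the work are solid. World frame = base frame: x ahead of the robot, y to its left, z up, the work surface at z = 0. Lengths are in m, angles in rad, forces in N, time in s.
With the tool pointing down it reaches from about 0.425 to 0.875 m from the base axis. Payload 4.7 kg.
Tool frame: the origin (TCP) lies on the mounting face of the last link; the fingertips stand 182 mm ahead of it and the grasp point (between the pads) lies ahead of it (ctrl.grip_point_offset is the z of the grasp point in the tool frame, in m); z points along the fingers, y is the line along which they close (so a half turn about z gives the same grasp; the last joint's range is limited). The gripper opens to 87 mm and grips with 3 to 60 N. Pads are 19 mm wide; open, the fingers measure 117 mm over their backs; the gripper's body (75 mm by 190 mm) begins 51 mm behind the grasp point.
Start: joints at [-1.198, 0.321, -0.07, 1.45, 0.023, 1.371, -0.057], TCP at [0.228, 0.609, 0.405] pointing down, gripper open.
Joint ranges: [-2.86, 2.86], [-0.3, 2.09], [-1.38, 1.24], [0.06, 2.45], [-1.56, 4.7], [0.09, 2.05], [-2.69, 2.69]. Speed limits (rad/s): [2.57, 2.57, 3.14, 3.14, 3.14, 3.14, 3.14].

### API

Orientations are given as a rotation vector (axis times angle).
In Python, from bench import ctrl gives the robot as it stands.
- The arm moves only by the tool move_tool, called after "Request:" as name(argument=value, ...), one argument or row to a line, values as JSON. Schema: {"type":"object","properties":{"plan":{"type":"array","items":{"type":"object","properties":{"sx":{"type":"number"},"sy":{"type":"number"},"sz":{"type":"number"},"rz":{"type":"number"},"aperture":{"type":"number"}},"additionalProperties":false,"required":["aperture"]},"minItems":1,"maxItems":20},"clamp_n":{"type":"number"},"only":{"type":"string"},"quiet":{"type":"boolean"},"lines":{"type":"string"}},"required":["plan"],"additionalProperties":false}. plan is a list of rows, 1 to 20 of them, each an object with the fields sx, sy, sz (the shift in shares of 1 m (1.0 is 1 m)), rz (a turn about the tool's z in a scale on which 1.0 is 120 degrees), aperture (the opening from 0.0 (shut) to 1.0 (fully open)); a field left out counts as zero (the opening has to be given); each row is the pose to reach, as a shift and turn from the pose commanded when the call began, along the tool's axes at that moment; what a row does not reach only later rows make up. A row lasts 1/10 s, in which the tool goes at most 0.05 m and 0.15 rad, less where a joint would pass 70% of its speed; a pose out of reach is approached as far as the arm can. The fingers move at their own pace and stop on an object; clamp_n is the grip in N (left out, the last holds). Time passes only in rows, so rows that do not move let the fingers close. The tool returns the time, the measured TCP pose, the force, the opening and the grip force at its end. only (a regular expression) keeps the lines of the reply that match it, lines (a string "A,B") keeps lines A to B, and quiet returns only ok. A shift or turn number past 1, either way, is cut back to 1. Input that does not fit is refused with a message, and nothing moves.
- ctrl.get_state(): the state, without advancing time (a new reading comes with each control period).
- ctrl.get_image(name): name is "scene" or "top" or "wrist"; returns (picture, depth): 420x560x3 uint8, red, green, blue; 420x560 float32, m along the optical axis (not along the pixel's ray), 0 where there is no reading.
- ctrl.camera_model(name): a dict with "vertical_fov" (degrees; the focal length in pixels is half the picture's height over the tangent of half this angle, whatever the lens; pixels are square), "cx", "cy" (the principal point, pixels), "rvec" (rotation vector, rad) and "tvec" (3), from world to camera coordinates, as OpenCV has them; the wrist camera has in their place "hand_eye" (4x4, takes a point from camera to tool coordinates, whose origin is the TCP and whose axes are the flange's). Camera axes: x right, y down, z forward; pixel columns grow to the right and rows downward; lengths in m; the calibration is good to about 2 mm. The wrist camera is an equidistant fisheye: a pixel r from the principal point sees the ray r / f radians off the axis. A picture is of the moment at which its call begins: read the wrist's pose just before it. camera_model takes no time and is no camera call.
- ctrl.close_job(): hands the job in; it is judged then, once.
The state is a dict: "time": time; "joint_positions": joint angles; "qd": joint speeds; "joint_torque": joint torques, N m; "position": TCP position; "tool_rot": TCP orientation; "ft_force": force on the tool from outside, world axes, zero at the start; "torque": the same for the moment, N m; "grip_width": opening from 0.0 (shut) to 1.0 (fully open); "grip_force": force on a finger pad.
Only numpy, scipy, OpenCV 4.12 (cv2) and the standard library are available. Lean on these libraries where they do the work, as an engineer would, in place of code of your own. Each camera call takes 0.05 s, during which the arm holds its last target. There are 200 camera calls.

## Working session

There is one attempt and no reset: what is moved stays moved. The work goes in short steps, Python scripts to look and compute and a tool call to move; the robot and the scene stay as the last step left them, time stands still between calls to the robot, and variables do not carry over. Pictures are saved under pics/ and viewed, at most 14 in all, crops included, and the job is handed in when it is done.

```bash
mkdir -p pics; ls; python3 - <<'E'
from bench import ctrl
import numpy as np,cv2
s=ctrl.get_state();print(s['time'],s['position'],s['tool_rot'],s['grip_width'],ctrl.grip_point_offset)
for n in("top","scene"):
    im,d=ctrl.get_image(n);m=ctrl.camera_model(n);print(n,m)
    cv2.imwrite(f'pics/{n}0.png',im[:,:,::-1]);np.savez(f'{n}0.npz',im=im,d=d)
E
```

```text
pics
0.0 [0.2281882  0.60839806 0.40366688] [-5.60427728e-01 -3.09095426e+00  2.98510002e-03] 1.0000809350644377 0.1635
top {'vertical_fov': 56.53496605852325, 'cx': 278.6448889133145, 'cy': 209.51861801443303, 'rvec': array([ 2.12508969, -2.11126688,  0.20858047]), 'tvec': array([-0.03813515,  0.52169207,  0.92260407])}
scene {'vertical_fov': 52.287898117265684, 'cx': 273.79213873453546, 'cy': 207.9161321851138, 'rvec': array([ 1.08612583, -2.09067142,  1.25080595]), 'tvec': array([0.26579218, 0.26057491, 0.60452936])}
```

View pics/top0.png

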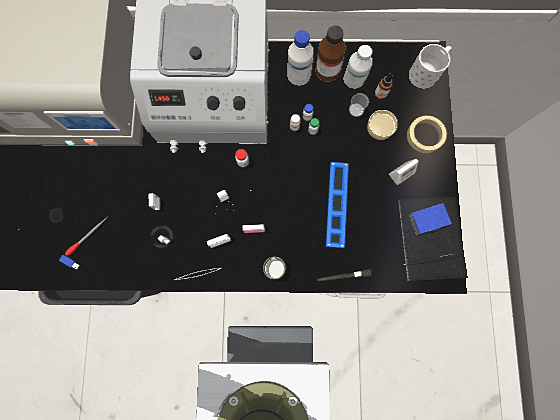

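View pics/scene0.png

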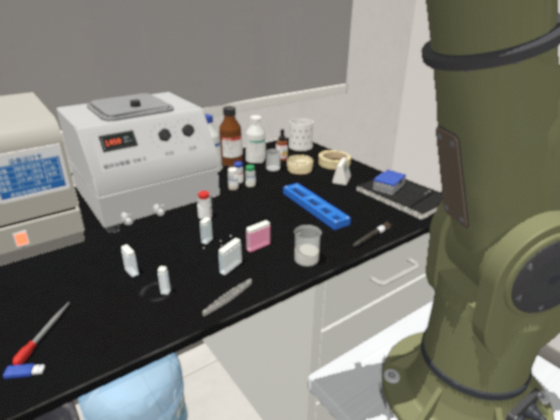

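The top view shows the rack at (338,205), the pink decoy at (253,229), cell candidates at (153,202), (163,239), (222,196) and (218,240), the red vial at (242,158), the beaker at (274,268) and the timer at (404,172). Next I'll measure these with depth.

```bash
cat > h.py <<'E'
import numpy as np,cv2
from scipy.spatial.transform import Rotation as R
from bench import ctrl
def world(name,d,m=None):
    m=m or ctrl.camera_model(name);h,w=d.shape
    f=h/2/np.tan(np.radians(m['vertical_fov'])/2)
    u,v=np.meshgrid(np.arange(w),np.arange(h));a=(u-m['cx'])/f;b=(v-m['cy'])/f
    if name=='wrist':
        r=np.hypot(a,b)+1e-9;t=np.tan(np.minimum(r,1.5))/r
        P=np.stack([a*t*d,b*t*d,d],-1);E=np.array(m['hand_eye']);P=P@E[:3,:3].T+E[:3,3]
        s=m['state'];return P@R.from_rotvec(s['tool_rot']).as_matrix().T+s['position']
    P=np.stack([a*d,b*d,d],-1);M=R.from_rotvec(m['rvec']).as_matrix()
    return (P-m['tvec'])@M
def rect(Pxy):
    (c,s,an)=cv2.minAreaRect((Pxy*1000).astype(np.float32))
    if s[0]<s[1]: s=s[::-1];an+=90
    return np.round(c,1),np.round(s,1),round((an+90)%180-90,1)
def wrist():
    s=ctrl.get_state();im,d=ctrl.get_image('wrist');m=ctrl.camera_model('wrist');m['state']=s
    return im,d,world('wrist',d,m),s
E
python3 - <<'E'
from h import *
z=np.load('top0.npz');P=world('top',z['d']);im=z['im'].astype(int)
m=ctrl.camera_model('top');print('cam',-R.from_rotvec(m['rvec']).as_matrix().T@m['tvec'])
for (u,v) in [(300,250),(60,180),(338,205)]:print(P[v,u])
mask=((P[...,2]>.03)&(P[...,2]<.075)&(z['d']>0)&(P[...,0]>.3)).astype(np.uint8)
n,l,st,c=cv2.connectedComponentsWithStats(mask,connectivity=4)
for i in range(1,n):
    if 12<st[i,4]<1500: q=l==i;print(c[i].round(),st[i,4],rect(P[q][:,:2]),np.percentile(P[q][:,2],[50,95]).round(3))
b=(im[...,2]>im[...,0]+80)&(abs(P[...,2]-.018)<.008);n,l,st,c=cv2.connectedComponentsWithStats(b.astype(np.uint8))
i=1+st[1:,4].argmax();print('rack',c[i],rect(P[l==i][:,:2]),np.median(P[l==i][:,2]))
cv2.imwrite('pics/top_crop.png',cv2.resize(z['im'][140:290,130:290,::-1],None,fx=4,fy=4,interpolation=cv2.INTER_CUBIC))
E
```

```text
cam [ 0.3319062  -0.03539619  1.00667798]
[ 4.26262066e-01 -9.03908311e-02 -3.36710914e-04]
[ 0.60892423  0.54971936 -0.00121505]
[ 0.54453285 -0.19040598  0.00371285]
[434.  57.] 310 (array([ 938.6, -449.2]), array([70.9, 31.1]), 54.9) [0.054 0.073]
[267.  58.] 14 (array([ 9.387e+02, -7.000e-01]), array([35.2,  0.2]), 0.3) [0.054 0.062]
[327.  69.] 212 (array([ 912.4, -163.4]), array([68.7, 32.9]), 76.8) [0.054 0.072]
[423.  74.] 304 (array([ 898.7, -423.7]), array([79.2, 38.6]), 59.5) [0.053 0.074]
[298.  73.] 220 (array([901. , -84.5]), array([66. , 31.4]), 80.5) [0.052 0.072]
[354.  77.] 198 (array([ 889.2, -236.7]), array([59.5, 27.6]), 69.7) [0.053 0.072]
[383.  87.] 149 (array([ 857.2, -312.1]), array([33.6, 22.8]), 62.2) [0.057 0.072]
[359. 102.] 178 (array([ 814.4, -245.8]), array([44.5, 44.1]), -46.9) [0.045 0.056]
[267. 103.] 15 (array([804.9,  -2.4]), array([27.9,  0.9]), 0.8) [0.058 0.072]
[308. 110.] 108 (array([ 791.5, -109.3]), array([24.9, 23.1]), 7.8) [0.055 0.059]
[ 79. 139.] 897 (array([699.6, 504.8]), array([374. ,  83.4]), -76.9) [0.057 0.073]
[295. 120.] 107 (a
[... 450 characters left out ...]
]), -63.2) [0.053 0.056]
[152. 200.] 95 (array([545.9, 284.8]), array([32.9, 12.7]), 1.1) [0.051 0.055]
[430. 218.] 805 (array([ 503.7, -417.2]), array([86.8, 59.4]), -72.8) [0.044 0.047]
[253. 227.] 130 (array([477.5,  28.7]), array([50.3, 12.6]), -85.9) [0.053 0.057]
[217. 240.] 137 (array([446.1, 116.1]), array([51.3, 12.3]), -69.2) [0.053 0.056]
[162. 238.] 42 (array([448.7, 255.2]), array([13.5, 12.2]), 46.9) [0.05  0.056]
[273. 264.] 98 (array([381., -23.]), array([52.9, 46.4]), -68.7) [0.066 0.07 ]
[278. 277.] 15 (array([355.9, -32.7]), array([25.5,  4.3]), -68.1) [0.068 0.069]
rack [336.71894832 205.81776972] (array([ 545.6, -185.5]), array([224.4,  46.7]), -4.1) 0.018196641546336025
```

View pics/top_crop.png

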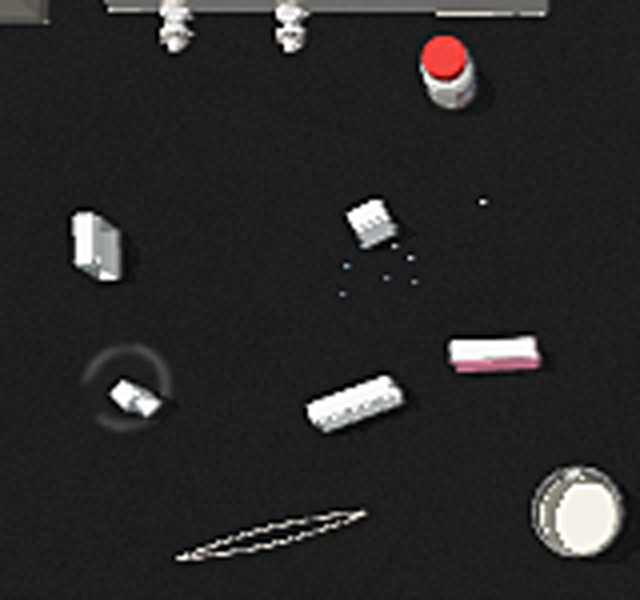

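The measured sizes match the descriptions. Cell_50 is the white one at (217,240), 51 mm long. The one at (253,227) is pink and so excluded. Cell_30 is at (152,200), cell_20 at (222,194) and cell_10 at (162,238). The rack's small slot is at the near end (335,240), so rack +x points ahead. I'll refine this with the wrist camera.

```bash
cat > tgt.py <<'E'
# usage: tgt.py x y z yaw_deg(of tool x, mod 180) -> shift and turn in tool axes
import sys;from h import *
x,y,z,yaw=map(float,sys.argv[1:5]);s=ctrl.get_state();M=R.from_rotvec(s['tool_rot']).as_matrix()
d=M.T@(np.array([x,y,z])-s['position']);now=np.degrees(np.arctan2(M[1,0],M[0,0]))
pref=np.degrees(np.arctan2(y,x))+90
o=(yaw-now+180)%360-180
for k in(o,o-180 if o>0 else o+180):
    print('d',d.round(4),'turn %.3f'%-np.radians(k),'from-neutral %.0f'%((now+k-pref+180)%360-180))
print('t',s['time'],'pos',s['position'].round(4),'yaw %.1f'%now,'q7 %.2f'%s['joint_positions'][6],'tilt',M[:,2].round(3))
E
python3 tgt.py .5 .22 .37 180
```

```text
d [-0.3908 -0.2682  0.0343] turn -0.359 from-neutral 66
d [-0.3908 -0.2682  0.0343] turn 2.783 from-neutral -114
t 0.1 pos [0.2282 0.6084 0.4038] yaw 159.4 q7 -0.06 tilt [-0.001 -0.002 -1.   ]
```

Careful with the scale: turns go in shares of 120 degrees. That gives: -0.36 rad / 2.0944 = -0.1719.

Request:
move_tool(
  plan=[
    {"sx":-0.39, "sy":-0.27, "sz":0.034, "rz":-0.1719, "aperture":1},
    {"sx":-0.39, "sy":-0.27, "sz":0.034, "rz":-0.1719, "aperture":1},
    {"sx":-0.39, "sy":-0.27, "sz":0.034, "rz":-0.1719, "aperture":1},
    {"sx":-0.39, "sy":-0.27, "sz":0.034, "rz":-0.1719, "aperture":1},
    {"sx":-0.39, "sy":-0.27, "sz":0.034, "rz":-0.1719, "aperture":1},
    {"sx":-0.39, "sy":-0.27, "sz":0.034, "rz":-0.1719, "aperture":1},
    {"sx":-0.39, "sy":-0.27, "sz":0.034, "rz":-0.1719, "aperture":1},
    {"sx":-0.39, "sy":-0.27, "sz":0.034, "rz":-0.1719, "aperture":1},
    {"sx":-0.39, "sy":-0.27, "sz":0.034, "rz":-0.1719, "aperture":1},
    {"sx":-0.39, "sy":-0.27, "sz":0.034, "rz":-0.1719, "aperture":1},
    {"sx":-0.39, "sy":-0.27, "sz":0.034, "rz":-0.1719, "aperture":1},
    {"sx":-0.39, "sy":-0.27, "sz":0.034, "rz":-0.1719, "aperture":1},
    {"sx":-0.39, "sy":-0.27, "sz":0.034, "rz":-0.1719, "aperture":1},
    {"sx":-0.39, "sy":-0.27, "sz":0.034, "rz":-0.1719, "aperture":1},
  ],
  clamp_n=12,
)

```text
time: 1.5
position: [0.4978, 0.2205, 0.3707]
tool_rot: [0.007, -3.141, -0.001]
ft_force: [0.5, 0.3, -0.2]
grip_width: 0.999
grip_force: 0.0
```

```bash
cat > look.py <<'E'
import sys;from h import *
im,d,P,s=wrist()
print(s['time'],s['position'].round(4))
if len(sys.argv)>1: cv2.imwrite(f'pics/{sys.argv[1]}.png',im[:,:,::-1])
k=((P[...,2]>.03)&(P[...,2]<.075)&(d>0)).astype(np.uint8)
n,l,st,c=cv2.connectedComponentsWithStats(k,connectivity=4)
for i in range(1,n):
    q=l==i
    if 30<st[i,4]<6000 and P[q][:,0].max()<.68: print(c[i].round(),st[i,4],*rect(P[q][:,:2]),np.percentile(P[q][:,2],[50,95]).round(3))
E
python3 look.py w1
```

```text
1.5 [0.4978 0.2205 0.3707]
[57. 92.] 1945 [378.7 -22.3] [53.9 53.2] -82.0 [0.053 0.069]
[179. 145.] 736 [447.1 118.6] [53.  12.9] -69.3 [0.054 0.055]
[321. 147.] 202 [449.4 256.9] [12.6 12.5] 49.2 [0.054 0.055]
[107. 179.] 675 [478.4  31.5] [53.6 12.8] -87.2 [0.053 0.055]
[347. 241.] 525 [546.2 287.4] [32.  13.2] 5.4 [0.053 0.055]
[177. 253.] 135 [561.  109.6] [21.7  6.7] -60.8 [0.048 0.055]
```

View pics/w1.png

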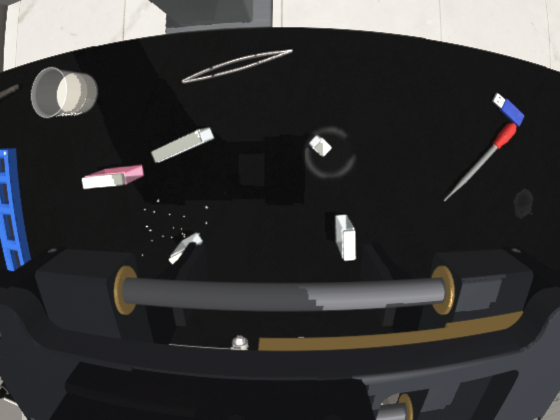

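The wrist view confirms the positions to within 2 mm: cell_50 at (179,145), cell_10 at (321,147), cell_30 at (347,241), and the pink decoy at (107,179). Cell_30 goes first.

```bash
python3 tgt.py .546 .287 .206 184
```

```text
d [-0.0484  0.0665  0.1648] turn -0.066 from-neutral 66
d [-0.0484  0.0665  0.1648] turn 3.076 from-neutral -114
t 1.55 pos [0.4979 0.2203 0.3708] yaw -179.8 q7 1.13 tilt [-0.  0. -1.]
```

Converted, -0.066 rad / 2.0944 = -0.0315.

Request:
move_tool(
  plan=[
    {"sx":-0.048, "sy":0.067, "rz":-0.0315, "aperture":1},
    {"sx":-0.048, "sy":0.067, "sz":0.03, "rz":-0.0315, "aperture":1},
    {"sx":-0.048, "sy":0.067, "sz":0.06, "rz":-0.0315, "aperture":1},
    {"sx":-0.048, "sy":0.067, "sz":0.1, "rz":-0.0315, "aperture":1},
    {"sx":-0.048, "sy":0.067, "sz":0.14, "rz":-0.0315, "aperture":1},
    {"sx":-0.048, "sy":0.067, "sz":0.165, "rz":-0.0315, "aperture":1},
    {"sx":-0.048, "sy":0.067, "sz":0.165, "rz":-0.0315, "aperture":1},
    {"sx":-0.048, "sy":0.067, "sz":0.165, "rz":-0.0315, "aperture":0.1},
    {"sx":-0.048, "sy":0.067, "sz":0.165, "rz":-0.0315, "aperture":0.1},
    {"sx":-0.048, "sy":0.067, "sz":0.165, "rz":-0.0315, "aperture":0.1},
    {"sx":-0.048, "sy":0.067, "sz":0.165, "rz":-0.0315, "aperture":0.1},
    {"sx":-0.048, "sy":0.067, "sz":0.165, "rz":-0.0315, "aperture":0.1},
    {"sx":-0.048, "sy":0.067, "sz":0.165, "rz":-0.0315, "aperture":0.1},
    {"sx":-0.048, "sy":0.067, "sz":0.165, "rz":-0.0315, "aperture":0.1},
    {"sx":-0.048, "sy":0.067, "sz":0.165, "rz":-0.0315, "aperture":0.1},
  ],
  clamp_n=12,
)

```text
time: 3.05
position: [0.5466, 0.2859, 0.2058]
tool_rot: [-0.105, 3.14, 0.0]
ft_force: [0.5, 0.0, -0.1]
grip_width: 0.357
grip_force: 0.0
```

```bash
python3 tgt.py .546 .287 .206 184
```

```text
d [ 0.0005  0.0011 -0.0002] turn -0.003 from-neutral 66
d [ 0.0005  0.0011 -0.0002] turn 3.139 from-neutral -114
t 3.05 pos [0.5466 0.2859 0.2058] yaw -176.2 q7 1.18 tilt [ 0.  0. -1.]
```

Request:
move_tool(
  plan=[
    {"aperture":0},
    {"aperture":0},
    {"aperture":0},
    {"aperture":0},
    {"aperture":0},
    {"aperture":0},
  ],
)

```text
time: 3.65
position: [0.5466, 0.2859, 0.2057]
tool_rot: [0.106, -3.14, 0.0]
ft_force: [-0.4, 0.3, -0.5]
grip_width: 0.144
grip_force: 12.0
```

Request:
move_tool(
  plan=[
    {"sz":-0.03, "aperture":0},
    {"sz":-0.06, "aperture":0},
    {"sz":-0.06, "aperture":0},
  ],
)

```text
time: 3.95
position: [0.5483, 0.2866, 0.2706]
tool_rot: [-0.105, 3.132, 0.007]
ft_force: [0.5, 0.2, 0.8]
grip_width: 0.14
grip_force: 12.0
```

```bash
python3 tgt.py .549 -.185 .29 -4.1
```

```text
d [ 0.0307 -0.4706 -0.0215] turn -3.003 from-neutral -75
d [ 0.0307 -0.4706 -0.0215] turn 0.139 from-neutral 105
t 3.95 pos [0.5483 0.2866 0.2706] yaw -176.2 q7 1.16 tilt [ 0.007  0.004 -1.   ]
```

Converted, 0.05 rad / 2.0944 = 0.0239.

Request:
move_tool(
  plan=[
    {"sz":-0.02, "aperture":0},
    {"sx":0.006, "sy":-0.04, "sz":-0.02, "rz":0.0239, "aperture":0},
    {"sx":0.01, "sy":-0.09, "sz":-0.02, "rz":0.0668, "aperture":0},
    {"sx":0.02, "sy":-0.14, "sz":-0.02, "rz":0.0668, "aperture":0},
    {"sx":0.02, "sy":-0.19, "sz":-0.02, "rz":0.0668, "aperture":0},
    {"sx":0.02, "sy":-0.24, "sz":-0.02, "rz":0.0668, "aperture":0},
    {"sx":0.02, "sy":-0.29, "sz":-0.02, "rz":0.0668, "aperture":0},
    {"sx":0.025, "sy":-0.34, "sz":-0.02, "rz":0.0668, "aperture":0},
    {"sx":0.03, "sy":-0.39, "sz":-0.02, "rz":0.0668, "aperture":0},
    {"sx":0.03, "sy":-0.43, "sz":-0.02, "rz":0.0668, "aperture":0},
    {"sx":0.03, "sy":-0.46, "sz":-0.02, "rz":0.0668, "aperture":0},
    {"sx":0.031, "sy":-0.47, "sz":-0.02, "rz":0.0668, "aperture":0},
    {"sx":0.031, "sy":-0.47, "sz":-0.02, "rz":0.0668, "aperture":0},
    {"sx":0.031, "sy":-0.47, "sz":-0.02, "rz":0.0668, "aperture":0},
  ],
)

```text
time: 5.35
position: [0.5473, -0.1833, 0.2852]
tool_rot: [-0.112, -3.139, -0.002]
ft_force: [0.7, 0.9, -0.7]
grip_width: 0.145
grip_force: 12.0
```

```bash
cat > rack.py <<'E'
import sys;from h import *
def go(im,P,d):
    im=im.astype(int);b=(im[...,2]>im[...,0]+60)&(abs(P[...,2]-.018)<.005)&(d>0)&(abs(P[...,1]+.19)<.09)
    n,l,st,c=cv2.connectedComponentsWithStats(b.astype(np.uint8),connectivity=8);i=1+st[1:,4].argmax();q=P[l==i]
    print('rack',c[i].round(),len(q),*rect(q[:,:2]),q[:,2].mean().round(4))
im,d,P,s=wrist();go(im,P,d);print(s['position'])
cv2.imwrite(f'pics/{sys.argv[1]}.png',im[:,:,::-1])
im,d=ctrl.get_image('top');go(im,world('top',d),d);cv2.imwrite(f'pics/{sys.argv[1]}t.png',im[:,:,::-1])
E
python3 rack.py r1;python3 tgt.py .549 -.185 .29 -4.1
```

```text
rack [280. 151.] 7174 [ 506.3 -181.4] [143.7  46.4] -4.2 0.0185
[ 0.54734341 -0.18333899  0.28516481]
rack [334. 165.] 43 [ 651.  -179.4] [24.3 15.8] -77.7 0.018
d [-0.0016 -0.0021 -0.0046] turn -3.140 from-neutral -75
d [-0.0016 -0.0021 -0.0046] turn 0.002 from-neutral 105
t 5.45 pos [ 0.5476 -0.1827  0.2854] yaw 176.0 q7 1.89 tilt [-0.     0.001 -1.   ]
```

View pics/r1.png

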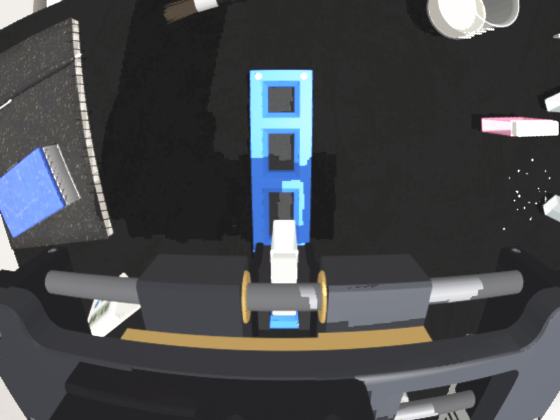

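Wrist and top agree on the rack: centre (546.3,-184.0) mm at -4.2°, with the three nearer slots at (281,98), (281,150) and (281,205). Cell_30 hangs upright at (284,260), in line with the rack. I'll lower it now.

Request:
move_tool(
  plan=[
    {"sx":-0.002, "sy":-0.0017, "aperture":0},
    {"sx":-0.002, "sy":-0.0017, "sz":0.02, "aperture":0},
    {"sx":-0.002, "sy":-0.0017, "sz":0.045, "aperture":0},
    {"sx":-0.002, "sy":-0.0017, "sz":0.055, "aperture":0},
    {"sx":-0.002, "sy":-0.0017, "sz":0.055, "aperture":0},
    {"sx":-0.002, "sy":-0.0017, "sz":0.055, "aperture":0},
  ],
)

```text
time: 6.05
position: [0.5495, -0.1868, 0.2314]
tool_rot: [0.113, 3.139, -0.0]
ft_force: [-0.4, -0.3, 0.3]
grip_width: 0.145
grip_force: 12.0
```

```bash
python3 tgt.py .5497 -.1842 .2105 -4.2
```

```text
d [0.     0.0026 0.0209] turn -3.141 from-neutral -76
d [0.     0.0026 0.0209] turn 0.001 from-neutral 104
t 6.05 pos [ 0.5495 -0.1868  0.2314] yaw 175.9 q7 1.92 tilt [ 0.001 -0.    -1.   ]
```

Request:
move_tool(
  plan=[
    {"sy":0.0025, "aperture":0},
    {"sy":0.0025, "sz":0.007, "aperture":0},
    {"sy":0.0025, "sz":0.014, "aperture":0},
    {"sy":0.0025, "sz":0.019, "aperture":0},
    {"sy":0.0025, "sz":0.021, "aperture":0},
    {"sy":0.0025, "sz":0.021, "aperture":0},
    {"sy":0.0025, "sz":0.021, "aperture":0},
    {"sy":0.0025, "sz":0.021, "aperture":0},
  ],
)

```text
time: 6.85
position: [0.5492, -0.1845, 0.2096]
tool_rot: [0.114, 3.139, -0.0]
ft_force: [0.3, 0.0, -0.0]
grip_width: 0.142
grip_force: 12.0
```

```bash
python3 tgt.py .5497 -.1842 .2098 -4.2
```

```text
d [-0.0004  0.0003 -0.0002] turn -3.141 from-neutral -76
d [-0.0004  0.0003 -0.0002] turn 0.000 from-neutral 104
t 6.85 pos [ 0.5492 -0.1845  0.2096] yaw 175.8 q7 1.93 tilt [ 0. -0. -1.]
```

Request:
move_tool(
  plan=[
    {"aperture":0.5},
    {"aperture":0.5},
    {"aperture":0.5},
    {"aperture":0.5},
    {"aperture":0.5},
    {"sz":-0.02, "aperture":0.5},
    {"sz":-0.06, "aperture":0.5},
    {"sz":-0.1, "aperture":0.5},
    {"sz":-0.1, "aperture":0.5},
  ],
)

```text
time: 7.75
position: [0.5512, -0.1856, 0.3158]
tool_rot: [0.114, 3.129, -0.002]
ft_force: [-0.4, -0.5, -0.4]
grip_width: 0.499
grip_force: 0.0
```

```bash
python3 look.py; python3 tgt.py .449 .257 .29 138
```

```text
7.75 [ 0.5512 -0.1856  0.3158]
[463.  14.] 1539 [388.9 -21.3] [53.  32.9] -81.8 [0.051 0.069]
[554.  96.] 179 [453.3 101.9] [21.7 13.3] -69.3 [0.039 0.047]
[511. 117.] 782 [478.6  30.6] [54.8 12.7] -86.4 [0.054 0.055]
[ 50. 177.] 3854 [ 504.6 -415.6] [87. 60.] -72.3 [0.044 0.046]
[285. 207.] 731 [ 548.9 -183.4] [32.2 12.1] -3.8 [0.058 0.059]
[554. 200.] 247 [561.4 107.2] [25.5 13.3] -30.8 [0.04  0.051]
d [0.1334 0.4335 0.022 ] turn 0.660 from-neutral 18
d [0.1334 0.4335 0.022 ] turn -2.481 from-neutral -162
t 7.8 pos [ 0.5503 -0.185   0.313 ] yaw 175.8 q7 1.88 tilt [ 0.007 -0.001 -1.   ]
```

Cell_30 stands in its slot: the top is at 58 mm and it is centred within 1 mm. Next is cell_10.

Converted, 0.66 rad / 2.0944 = 0.3151.

Request:
move_tool(
  plan=[
    {"sx":0.02, "sy":0.05, "rz":0.0477, "aperture":1},
    {"sx":0.03, "sy":0.1, "rz":0.0955, "aperture":1},
    {"sx":0.045, "sy":0.15, "rz":0.1576, "aperture":1},
    {"sx":0.06, "sy":0.2, "rz":0.2149, "aperture":1},
    {"sx":0.075, "sy":0.25, "rz":0.2865, "aperture":1},
    {"sx":0.09, "sy":0.3, "rz":0.3151, "aperture":1},
    {"sx":0.105, "sy":0.35, "rz":0.3151, "aperture":1},
    {"sx":0.12, "sy":0.4, "rz":0.3151, "aperture":1},
    {"sx":0.1335, "sy":0.43, "rz":0.3151, "aperture":1},
    {"sx":0.1335, "sy":0.4335, "sz":0.02, "rz":0.3151, "aperture":1},
    {"sx":0.1335, "sy":0.4335, "sz":0.02, "rz":0.3151, "aperture":1},
    {"sx":0.1335, "sy":0.4335, "sz":0.02, "rz":0.3151, "aperture":1},
    {"sx":0.1335, "sy":0.4335, "sz":0.02, "rz":0.3151, "aperture":1},
  ],
)

```text
time: 9.1
position: [0.4483, 0.2559, 0.2897]
tool_rot: [1.129, 2.931, -0.001]
ft_force: [0.3, 0.4, 0.3]
grip_width: 1.001
grip_force: 0.0
```

```bash
python3 look.py; python3 tgt.py .449 .257 .206 138
```

```text
9.1 [0.4483 0.2559 0.2897]
[285. 223.] 433 [449.  257.1] [13.  12.5] -41.8 [0.053 0.055]
d [0.0004 0.0011 0.0841] turn -0.003 from-neutral 18
d [0.0004 0.0011 0.0841] turn 3.139 from-neutral -162
t 9.15 pos [0.4485 0.2559 0.2901] yaw 137.8 q7 0.29 tilt [ 0.001 -0.    -1.   ]
```

Request:
move_tool(
  plan=[
    {"sy":0.001, "sz":0.04, "aperture":1},
    {"sy":0.001, "sz":0.07, "aperture":0.7},
    {"sy":0.001, "sz":0.084, "aperture":0.3},
    {"sy":0.001, "sz":0.084, "aperture":0},
    {"sy":0.001, "sz":0.084, "aperture":0},
    {"sy":0.001, "sz":0.084, "aperture":0},
    {"sy":0.001, "sz":0.084, "aperture":0},
    {"sy":0.001, "sz":0.084, "aperture":0},
    {"sy":0.001, "sz":0.084, "aperture":0},
    {"sy":0.001, "sz":0.084, "aperture":0},
    {"sy":0.001, "sz":0.084, "aperture":0},
    {"sy":0.001, "sz":0.084, "aperture":0},
    {"sy":0.001, "sz":0.084, "aperture":0},
    {"sy":0.001, "sz":0.084, "aperture":0},
    {"sy":0.001, "sz":0.084, "aperture":0},
    {"sy":0.001, "sz":0.084, "aperture":0},
    {"sy":0.001, "sz":0.084, "aperture":0},
    {"sy":0.001, "sz":0.084, "aperture":0},
  ],
)

```text
time: 10.95
position: [0.4483, 0.2583, 0.2058]
tool_rot: [1.125, 2.933, 0.0]
ft_force: [0.2, -0.1, -0.3]
grip_width: 0.138
grip_force: 12.0
```

```bash
python3 tgt.py .4568 -.1774 .295 -4.2
```

```text
d [-0.2978 -0.3182 -0.0893] turn 2.482 from-neutral -73
d [-0.2978 -0.3182 -0.0893] turn -0.660 from-neutral 107
t 10.95 pos [0.4483 0.2583 0.2058] yaw 138.0 q7 0.30 tilt [ 0.  0. -1.]
```

Converted, -0.66 rad / 2.0944 = -0.3151.

Request:
move_tool(
  plan=[
    {"sz":-0.03, "aperture":0},
    {"sz":-0.06, "aperture":0},
    {"sz":-0.09, "aperture":0},
    {"sx":-0.03, "sy":-0.03, "sz":-0.09, "rz":-0.0477, "aperture":0},
    {"sx":-0.06, "sy":-0.065, "sz":-0.09, "rz":-0.0955, "aperture":0},
    {"sx":-0.095, "sy":-0.1, "sz":-0.09, "rz":-0.1432, "aperture":0},
    {"sx":-0.13, "sy":-0.14, "sz":-0.09, "rz":-0.191, "aperture":0},
    {"sx":-0.165, "sy":-0.175, "sz":-0.09, "rz":-0.2387, "aperture":0},
    {"sx":-0.2, "sy":-0.21, "sz":-0.09, "rz":-0.2865, "aperture":0},
    {"sx":-0.23, "sy":-0.245, "sz":-0.09, "rz":-0.3151, "aperture":0},
    {"sx":-0.26, "sy":-0.28, "sz":-0.09, "rz":-0.3151, "aperture":0},
    {"sx":-0.285, "sy":-0.305, "sz":-0.09, "rz":-0.3151, "aperture":0},
    {"sx":-0.297, "sy":-0.319, "sz":-0.09, "rz":-0.3151, "aperture":0},
    {"sx":-0.297, "sy":-0.319, "sz":-0.09, "rz":-0.3151, "aperture":0},
    {"sx":-0.297, "sy":-0.319, "sz":-0.09, "rz":-0.3151, "aperture":0},
    {"sx":-0.297, "sy":-0.319, "sz":-0.09, "rz":-0.3151, "aperture":0},
  ],
)

```text
time: 12.55
position: [0.4559, -0.176, 0.2956]
tool_rot: [-0.111, -3.139, -0.001]
ft_force: [0.5, -0.6, 0.4]
grip_width: 0.145
grip_force: 12.0
```

```bash
python3 tgt.py .4555 -.1774 .2305 -4.2
```

```text
d [ 0.0002 -0.0015  0.0651] turn -3.139 from-neutral -73
d [ 0.0002 -0.0015  0.0651] turn 0.003 from-neutral 107
t 12.55 pos [ 0.4559 -0.176   0.2956] yaw 176.0 q7 1.85 tilt [-0.     0.001 -1.   ]
```

Request:
move_tool(
  plan=[
    {"sy":-0.0012, "sz":0.02, "aperture":0},
    {"sy":-0.0012, "sz":0.045, "aperture":0},
    {"sy":-0.0012, "sz":0.062, "aperture":0},
    {"sy":-0.0012, "sz":0.065, "aperture":0},
    {"sy":-0.0012, "sz":0.065, "aperture":0},
    {"sy":-0.0012, "sz":0.065, "aperture":0},
  ],
)

```text
time: 13.15
position: [0.4562, -0.1782, 0.2317]
tool_rot: [0.113, 3.138, 0.0]
ft_force: [0.4, -1.1, -1.2]
grip_width: 0.139
grip_force: 12.0
```

```bash
python3 tgt.py .4555 -.1774 .2098 -4.2
```

```text
d [0.0008 0.0008 0.0219] turn -3.140 from-neutral -73
d [0.0008 0.0008 0.0219] turn 0.002 from-neutral 107
t 13.15 pos [ 0.4562 -0.1782  0.2317] yaw 175.9 q7 1.92 tilt [ 0.002 -0.    -1.   ]
```

Request:
move_tool(
  plan=[
    {"sx":0.0007, "sy":0.0007, "sz":0.007, "aperture":0},
    {"sx":0.0007, "sy":0.0007, "sz":0.014, "aperture":0},
    {"sx":0.0007, "sy":0.0007, "sz":0.019, "aperture":0},
    {"sx":0.0007, "sy":0.0007, "sz":0.0215, "aperture":0},
    {"sx":0.0007, "sy":0.0007, "sz":0.0215, "aperture":0},
    {"sx":0.0007, "sy":0.0007, "sz":0.0215, "aperture":0},
    {"sx":0.0007, "sy":0.0007, "sz":0.0215, "aperture":0},
  ],
)

```text
time: 13.85
position: [0.455, -0.1778, 0.2094]
tool_rot: [0.114, 3.139, 0.0]
ft_force: [-1.6, 1.7, 3.7]
grip_width: 0.14
grip_force: 12.0
```

```bash
python3 tgt.py .4555 -.1774 .2098 -4.2
```

```text
d [-0.0004  0.0005 -0.0004] turn -3.141 from-neutral -73
d [-0.0004  0.0005 -0.0004] turn 0.001 from-neutral 107
t 13.85 pos [ 0.455  -0.1778  0.2094] yaw 175.8 q7 1.94 tilt [ 0.  0. -1.]
```

Light contact of 3.7 N: it's on the floor. I'll release.

Request:
move_tool(
  plan=[
    {"aperture":0.5},
    {"aperture":0.5},
    {"aperture":0.5},
    {"aperture":0.5},
    {"aperture":0.5},
    {"sz":-0.02, "aperture":0.5},
    {"sz":-0.06, "aperture":0.5},
    {"sz":-0.1, "aperture":0.5},
    {"sz":-0.1, "aperture":0.5},
    {"sz":-0.1, "aperture":0.5},
  ],
)

```text
time: 14.85
position: [0.4552, -0.178, 0.3101]
tool_rot: [0.114, 3.137, 0.001]
ft_force: [-0.4, -0.1, -0.8]
grip_width: 0.503
grip_force: 0.0
```

```bash
python3 look.py; python3 tgt.py .562 .110 .29 -62
```

```text
14.85 [ 0.4552 -0.178   0.3101]
[469. 113.] 3055 [378.9 -22.9] [53.1 53.1] -35.2 [0.054 0.069]
[551. 190.] 381 [450.4 108. ] [34.1 13.9] -67.0 [0.042 0.054]
[284. 215.] 382 [ 456.4 -177. ] [12.3 12.2] -3.4 [0.057 0.059]
[500. 220.] 1036 [478.6  30.2] [53.8 13.7] -86.2 [0.051 0.055]
[ 79. 256.] 743 [ 487.9 -385.9] [44.4 23.7] 25.8 [0.043 0.045]
[284. 323.] 312 [ 552.1 -183.6] [26.  12.3] -3.6 [0.058 0.059]
d [-0.0862  0.2947  0.019 ] turn -2.132 from-neutral -163
d [-0.0862  0.2947  0.019 ] turn 1.010 from-neutral 17
t 14.9 pos [ 0.4547 -0.1777  0.3089] yaw 175.8 q7 1.85 tilt [-0.  0. -1.]
```

Cell_10 is seated within 1 mm. Next is cell_20; I'll look again above it.

Converted, 1.01 rad / 2.0944 = 0.4822.

Request:
move_tool(
  plan=[
    {"sx":-0.01, "sy":0.04, "rz":0.0668, "aperture":1},
    {"sx":-0.025, "sy":0.085, "rz":0.1337, "aperture":1},
    {"sx":-0.04, "sy":0.13, "rz":0.2005, "aperture":1},
    {"sx":-0.055, "sy":0.18, "rz":0.2722, "aperture":1},
    {"sx":-0.07, "sy":0.23, "rz":0.3342, "aperture":1},
    {"sx":-0.08, "sy":0.27, "rz":0.4058, "aperture":1},
    {"sx":-0.086, "sy":0.295, "sz":0.02, "rz":0.4775, "aperture":1},
    {"sx":-0.086, "sy":0.295, "sz":0.02, "rz":0.4822, "aperture":1},
    {"sx":-0.086, "sy":0.295, "sz":0.02, "rz":0.4822, "aperture":1},
    {"sx":-0.086, "sy":0.295, "sz":0.02, "rz":0.4822, "aperture":1},
    {"sx":-0.086, "sy":0.295, "sz":0.02, "rz":0.4822, "aperture":1},
  ],
)

```text
time: 16.0
position: [0.5622, 0.1081, 0.2895]
tool_rot: [1.622, 2.69, -0.0]
ft_force: [0.1, -0.7, -0.3]
grip_width: 0.997
grip_force: 0.0
```

```bash
python3 look.py w2; python3 tgt.py .562 .110 .206 -62
```

```text
16.0 [0.5622 0.1081 0.2895]
[152. 142.] 1867 [447.8 118.2] [52.8 13.1] -68.6 [0.053 0.055]
[287. 219.] 633 [563.5 112.4] [22.5 12. ] -61.9 [0.054 0.055]
[ 39. 242.] 1490 [372.3 -14.2] [52.7 31.1] 36.6 [0.051 0.069]
[151. 250.] 1117 [479.5  32. ] [52.8 13.2] -84.7 [0.053 0.055]
[363. 322.] 872 [660.   66.9] [30.3 20.8] 41.8 [0.063 0.066]
d [0.0015 0.0005 0.0837] turn 3.139 from-neutral -163
d [0.0015 0.0005 0.0837] turn -0.003 from-neutral 17
t 16.05 pos [0.5622 0.1084 0.2897] yaw 117.8 q7 0.34 tilt [ 0.001  0.    -1.   ]
```

View pics/w2.png

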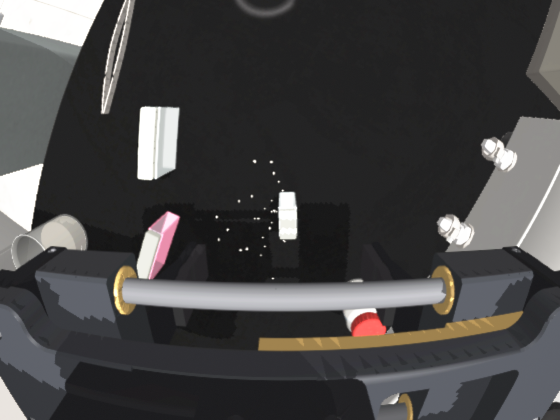

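Cell_20 is at (287,219), 22.5x12 mm, yaw -62°. I'll check how near the machine and its knobs are to the gripper body before descending.

```bash
python3 - <<'E'
from h import *
z=np.load('top0.npz');P=world('top',z['d'])
q=P[(P[...,2]>.08)&(P[...,2]<.3)&(abs(P[...,1]-.15)<.12)&(P[...,0]>.5)];print(q[:,0].min())
for a,b in((0,.05),(.05,.1),(.1,.15),(.15,.2),(.2,.25)):
    k=q[(q[:,1]>a)&(q[:,1]<b)];print(a,k[:,0].min() if len(k) else None)
k=P[143:154,198:209].reshape(-1,3);k=k[k[:,2]>.01];print(k.min(0),k.max(0))
E
python3 tgt.py .5635 .1124 .206 -62
```

```text
0.7029859923706882
0 0.7041470061461345
0.05 0.703844685100425
0.1 0.7039700352460565
0.15 0.7037766673690586
0.2 0.7029859923706882
[0.67374663 0.15642315 0.03119548] [0.70214887 0.17434521 0.05485604]
d [0.003  0.003  0.0837] turn 3.139 from-neutral -163
d [0.003  0.003  0.0837] turn -0.003 from-neutral 17
t 16.05 pos [0.5622 0.1084 0.2897] yaw 117.8 q7 0.34 tilt [ 0.001  0.    -1.   ]
```

Clear: the machine face is at x=0.703 and the knobs are below z=0.055.

Request:
move_tool(
  plan=[
    {"sx":0.003, "sy":0.003, "sz":0.02, "aperture":1},
    {"sx":0.003, "sy":0.003, "sz":0.06, "aperture":0.7},
    {"sx":0.003, "sy":0.003, "sz":0.084, "aperture":0.4},
    {"sx":0.003, "sy":0.003, "sz":0.084, "aperture":0},
    {"sx":0.003, "sy":0.003, "sz":0.084, "aperture":0},
    {"sx":0.003, "sy":0.003, "sz":0.084, "aperture":0},
    {"sx":0.003, "sy":0.003, "sz":0.084, "aperture":0},
    {"sx":0.003, "sy":0.003, "sz":0.084, "aperture":0},
    {"sx":0.003, "sy":0.003, "sz":0.084, "aperture":0},
    {"sx":0.003, "sy":0.003, "sz":0.084, "aperture":0},
    {"sx":0.003, "sy":0.003, "sz":0.084, "aperture":0},
    {"sx":0.003, "sy":0.003, "sz":0.084, "aperture":0},
    {"sx":0.003, "sy":0.003, "sz":0.084, "aperture":0},
    {"sx":0.003, "sy":0.003, "sz":0.084, "aperture":0},
    {"sx":0.003, "sy":0.003, "sz":0.084, "aperture":0},
    {"sx":0.003, "sy":0.003, "sz":0.084, "aperture":0},
    {"sx":0.003, "sy":0.003, "sz":0.084, "aperture":0},
    {"sx":0.003, "sy":0.003, "sz":0.084, "aperture":0},
  ],
)

```text
time: 17.85
position: [0.5634, 0.1142, 0.2053]
tool_rot: [-1.619, -2.692, -0.0]
ft_force: [-0.4, 0.3, 1.3]
grip_width: 0.143
grip_force: 12.0
```

```bash
python3 tgt.py .4982 -.1805 .295 -4.2
```

```text
d [-0.2297 -0.1957 -0.0898] turn 2.132 from-neutral -74
d [-0.2297 -0.1957 -0.0898] turn -1.009 from-neutral 106
t 17.85 pos [0.5634 0.1142 0.2053] yaw 118.0 q7 0.38 tilt [ 0.  0. -1.]
```

Converted, -1.01 rad / 2.0944 = -0.4822.

Request:
move_tool(
  plan=[
    {"sz":-0.03, "aperture":0},
    {"sz":-0.06, "aperture":0},
    {"sz":-0.09, "aperture":0},
    {"sx":-0.03, "sy":-0.025, "sz":-0.09, "rz":-0.0668, "aperture":0},
    {"sx":-0.06, "sy":-0.05, "sz":-0.09, "rz":-0.1337, "aperture":0},
    {"sx":-0.095, "sy":-0.08, "sz":-0.09, "rz":-0.2005, "aperture":0},
    {"sx":-0.13, "sy":-0.11, "sz":-0.09, "rz":-0.2674, "aperture":0},
    {"sx":-0.165, "sy":-0.14, "sz":-0.09, "rz":-0.3342, "aperture":0},
    {"sx":-0.195, "sy":-0.165, "sz":-0.09, "rz":-0.4011, "aperture":0},
    {"sx":-0.215, "sy":-0.185, "sz":-0.09, "rz":-0.4536, "aperture":0},
    {"sx":-0.229, "sy":-0.197, "sz":-0.09, "rz":-0.4822, "aperture":0},
    {"sx":-0.229, "sy":-0.197, "sz":-0.09, "rz":-0.4822, "aperture":0},
    {"sx":-0.229, "sy":-0.197, "sz":-0.09, "rz":-0.4822, "aperture":0},
    {"sx":-0.229, "sy":-0.197, "sz":-0.09, "rz":-0.4822, "aperture":0},
  ],
)

```text
time: 19.25
position: [0.4973, -0.1789, 0.2951]
tool_rot: [-0.112, -3.14, -0.001]
ft_force: [-0.2, 0.6, -0.2]
grip_width: 0.141
grip_force: 12.0
```

```bash
python3 tgt.py .4966 -.1805 .2305 -4.2
```

```text
d [ 0.0005 -0.0017  0.0646] turn -3.140 from-neutral -74
d [ 0.0005 -0.0017  0.0646] turn 0.002 from-neutral 106
t 19.25 pos [ 0.4973 -0.1789  0.2951] yaw 175.9 q7 1.87 tilt [-0.     0.001 -1.   ]
```

Request:
move_tool(
  plan=[
    {"sx":0.0005, "sy":-0.001, "sz":0.02, "aperture":0},
    {"sx":0.0005, "sy":-0.001, "sz":0.045, "aperture":0},
    {"sx":0.0005, "sy":-0.001, "sz":0.062, "aperture":0},
    {"sx":0.0005, "sy":-0.001, "sz":0.065, "aperture":0},
    {"sx":0.0005, "sy":-0.001, "sz":0.065, "aperture":0},
    {"sx":0.0005, "sy":-0.001, "sz":0.065, "aperture":0},
  ],
)

```text
time: 19.85
position: [0.4969, -0.1811, 0.2312]
tool_rot: [0.113, 3.138, -0.0]
ft_force: [-0.4, -0.1, 0.8]
grip_width: 0.144
grip_force: 12.0
```

```bash
python3 tgt.py .4966 -.1805 .2095 -4.2
```

```text
d [0.0004 0.0005 0.0217] turn -3.140 from-neutral -74
d [0.0004 0.0005 0.0217] turn 0.001 from-neutral 106
t 19.85 pos [ 0.4969 -0.1811  0.2312] yaw 175.9 q7 1.92 tilt [ 0.002 -0.    -1.   ]
```

Request:
move_tool(
  plan=[
    {"sy":0.0005, "sz":0.007, "aperture":0},
    {"sy":0.0005, "sz":0.014, "aperture":0},
    {"sy":0.0005, "sz":0.019, "aperture":0},
    {"sy":0.0005, "sz":0.0213, "aperture":0},
    {"sy":0.0005, "sz":0.0213, "aperture":0},
    {"sy":0.0005, "sz":0.0213, "aperture":0},
    {"sy":0.0005, "sz":0.0213, "aperture":0},
  ],
)

```text
time: 20.55
position: [0.4962, -0.1809, 0.2091]
tool_rot: [-0.114, -3.139, -0.0]
ft_force: [-0.5, 0.1, 3.0]
grip_width: 0.144
grip_force: 12.0
```

```bash
python3 tgt.py .4966 -.1805 .2093 -4.2
```

```text
d [-0.0004  0.0005 -0.0002] turn -3.141 from-neutral -74
d [-0.0004  0.0005 -0.0002] turn 0.000 from-neutral 106
t 20.55 pos [ 0.4962 -0.1809  0.2091] yaw 175.8 q7 1.94 tilt [-0.  0. -1.]
```

Request:
move_tool(
  plan=[
    {"aperture":0.5},
    {"aperture":0.5},
    {"aperture":0.5},
    {"aperture":0.5},
    {"aperture":0.5},
    {"sz":-0.02, "aperture":0.5},
    {"sz":-0.06, "aperture":0.5},
    {"sz":-0.1, "aperture":0.5},
    {"sz":-0.1, "aperture":0.5},
    {"sz":-0.1, "aperture":0.5},
  ],
)

```text
time: 21.55
position: [0.4965, -0.1811, 0.3099]
tool_rot: [0.114, 3.137, 0.0]
ft_force: [0.5, 0.6, -0.1]
grip_width: 0.499
grip_force: 0.0
```

```bash
python3 look.py; python3 tgt.py .4475 .1184 .29 -69
```

```text
21.55 [ 0.4965 -0.1811  0.3099]
[470.  63.] 3132 [379.2 -23. ] [53.5 53.3] -42.9 [0.054 0.069]
[553. 151.] 229 [452.4 103.2] [24.5 13.1] -67.2 [0.039 0.049]
[284. 164.] 342 [ 456.9 -177. ] [12.4 12.1] 85.2 [0.058 0.059]
[507. 178.] 974 [478.6  30.1] [53.7 13.3] -86.3 [0.053 0.055]
[ 57. 229.] 2935 [ 504.5 -415.5] [86.1 59.4] -72.2 [0.044 0.046]
[284. 216.] 572 [ 498.3 -180.2] [22.2 12.3] -3.7 [0.058 0.059]
[284. 266.] 505 [ 542.1 -183.2] [18.9 12.1] -4.6 [0.057 0.059]
d [0.0701 0.2949 0.0188] turn -2.010 from-neutral -174
d [0.0701 0.2949 0.0188] turn 1.132 from-neutral 6
t 21.6 pos [ 0.496  -0.1808  0.3086] yaw 175.8 q7 1.87 tilt [-0.  0. -1.]
```

Cell_20 is seated. Next is cell_50, the white one.

Converted, 1.13 rad / 2.0944 = 0.5395.

Request:
move_tool(
  plan=[
    {"sx":0.01, "sy":0.04, "rz":0.0668, "aperture":1},
    {"sx":0.02, "sy":0.08, "rz":0.1337, "aperture":1},
    {"sx":0.03, "sy":0.125, "rz":0.2005, "aperture":1},
    {"sx":0.04, "sy":0.165, "rz":0.2722, "aperture":1},
    {"sx":0.05, "sy":0.21, "rz":0.3342, "aperture":1},
    {"sx":0.06, "sy":0.25, "rz":0.4058, "aperture":1},
    {"sx":0.07, "sy":0.28, "rz":0.4775, "aperture":1},
    {"sx":0.07, "sy":0.295, "sz":0.02, "rz":0.5395, "aperture":1},
    {"sx":0.07, "sy":0.295, "sz":0.02, "rz":0.5395, "aperture":1},
    {"sx":0.07, "sy":0.295, "sz":0.02, "rz":0.5395, "aperture":1},
    {"sx":0.07, "sy":0.295, "sz":0.02, "rz":0.5395, "aperture":1},
  ],
)

```text
time: 22.7
position: [0.4476, 0.1179, 0.288]
tool_rot: [-1.775, -2.591, 0.003]
ft_force: [-0.4, 0.2, 0.2]
grip_width: 0.998
grip_force: 0.0
```

```bash
python3 look.py w3; python3 tgt.py .4475 .1184 .206 -69
```

```text
22.7 [0.4476 0.1179 0.288 ]
[283. 223.] 1296 [447.  118.5] [52.8 12. ] -68.7 [0.054 0.055]
[281. 324.] 543 [478.2  30.9] [51.  12.8] -87.6 [0.054 0.055]
[180. 335.] 258 [398.2 -23.4] [43.4 12.6] 82.6 [0.051 0.066]
d [0.0008 0.     0.0824] turn -3.139 from-neutral -174
d [0.0008 0.     0.0824] turn 0.002 from-neutral 6
t 22.75 pos [0.4478 0.1177 0.2884] yaw 111.1 q7 0.06 tilt [-0.001 -0.001 -1.   ]
```

View pics/w3.png

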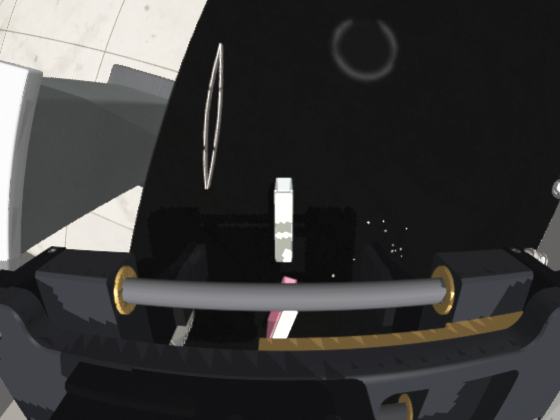

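The white cell_50 is at (283,223), straight between the fingers, and the pink one at (281,324) is clear of them. I'll grasp it.

Request:
move_tool(
  plan=[
    {"sx":0.001, "sz":0.03, "aperture":1},
    {"sx":0.001, "sz":0.065, "aperture":0.7},
    {"sx":0.001, "sz":0.082, "aperture":0.4},
    {"sx":0.001, "sz":0.082, "aperture":0},
    {"sx":0.001, "sz":0.082, "aperture":0},
    {"sx":0.001, "sz":0.082, "aperture":0},
    {"sx":0.001, "sz":0.082, "aperture":0},
    {"sx":0.001, "sz":0.082, "aperture":0},
    {"sx":0.001, "sz":0.082, "aperture":0},
    {"sx":0.001, "sz":0.082, "aperture":0},
    {"sx":0.001, "sz":0.082, "aperture":0},
    {"sx":0.001, "sz":0.082, "aperture":0},
    {"sx":0.001, "sz":0.082, "aperture":0},
    {"sx":0.001, "sz":0.082, "aperture":0},
    {"sx":0.001, "sz":0.082, "aperture":0},
    {"sx":0.001, "sz":0.082, "aperture":0},
    {"sx":0.001, "sz":0.082, "aperture":0},
    {"sx":0.001, "sz":0.082, "aperture":0},
  ],
)

```text
time: 24.55
position: [0.4475, 0.1193, 0.207]
tool_rot: [-1.778, -2.59, -0.0]
ft_force: [-1.2, -0.4, 1.0]
grip_width: 0.148
grip_force: 12.0
```

```bash
python3 tgt.py .6159 -.1891 .300 -4.2
```

```text
d [-0.3483  0.0462 -0.093 ] turn 2.012 from-neutral -77
d [-0.3483  0.0462 -0.093 ] turn -1.130 from-neutral 103
t 24.55 pos [0.4475 0.1193 0.207 ] yaw 111.1 q7 0.09 tilt [ 0.  0. -1.]
```

Converted, -1.13 rad / 2.0944 = -0.5395.

Request:
move_tool(
  plan=[
    {"sz":-0.03, "aperture":0},
    {"sz":-0.06, "aperture":0},
    {"sz":-0.093, "aperture":0},
    {"sx":-0.04, "sy":0.005, "sz":-0.093, "rz":-0.0668, "aperture":0},
    {"sx":-0.08, "sy":0.01, "sz":-0.093, "rz":-0.1337, "aperture":0},
    {"sx":-0.125, "sy":0.016, "sz":-0.093, "rz":-0.2005, "aperture":0},
    {"sx":-0.17, "sy":0.022, "sz":-0.093, "rz":-0.2674, "aperture":0},
    {"sx":-0.215, "sy":0.028, "sz":-0.093, "rz":-0.3342, "aperture":0},
    {"sx":-0.26, "sy":0.034, "sz":-0.093, "rz":-0.4011, "aperture":0},
    {"sx":-0.3, "sy":0.04, "sz":-0.093, "rz":-0.4679, "aperture":0},
    {"sx":-0.33, "sy":0.043, "sz":-0.093, "rz":-0.5252, "aperture":0},
    {"sx":-0.348, "sy":0.045, "sz":-0.093, "rz":-0.5395, "aperture":0},
    {"sx":-0.348, "sy":0.045, "sz":-0.093, "rz":-0.5395, "aperture":0},
    {"sx":-0.348, "sy":0.045, "sz":-0.093, "rz":-0.5395, "aperture":0},
    {"sx":-0.348, "sy":0.045, "sz":-0.093, "rz":-0.5395, "aperture":0},
  ],
)

```text
time: 26.05
position: [0.6145, -0.1875, 0.2996]
tool_rot: [-0.113, -3.139, -0.002]
ft_force: [0.0, 0.4, -0.9]
grip_width: 0.141
grip_force: 12.0
```

```bash
python3 tgt.py .6153 -.1891 .2315 -4.2
```

```text
d [-0.0009 -0.0017  0.0681] turn -3.140 from-neutral -77
d [-0.0009 -0.0017  0.0681] turn 0.002 from-neutral 103
t 26.05 pos [ 0.6145 -0.1875  0.2996] yaw 175.9 q7 1.88 tilt [-0.001  0.001 -1.   ]
```

Request:
move_tool(
  plan=[
    {"sx":-0.0005, "sy":-0.001, "sz":0.02, "aperture":0},
    {"sx":-0.0005, "sy":-0.001, "sz":0.045, "aperture":0},
    {"sx":-0.0005, "sy":-0.001, "sz":0.065, "aperture":0},
    {"sx":-0.0005, "sy":-0.001, "sz":0.068, "aperture":0},
    {"sx":-0.0005, "sy":-0.001, "sz":0.068, "aperture":0},
    {"sx":-0.0005, "sy":-0.001, "sz":0.068, "aperture":0},
  ],
)

```text
time: 26.65
position: [0.6157, -0.1898, 0.2334]
tool_rot: [0.113, 3.137, -0.0]
ft_force: [-1.0, -0.1, -0.4]
grip_width: 0.138
grip_force: 12.0
```

```bash
python3 tgt.py .6153 -.1891 .2110 -4.2
```

```text
d [0.0005 0.0006 0.0224] turn -3.140 from-neutral -77
d [0.0005 0.0006 0.0224] turn 0.001 from-neutral 103
t 26.65 pos [ 0.6157 -0.1898  0.2334] yaw 175.9 q7 1.91 tilt [ 0.002 -0.    -1.   ]
```

Request:
move_tool(
  plan=[
    {"sy":0.0005, "sz":0.007, "aperture":0},
    {"sy":0.0005, "sz":0.014, "aperture":0},
    {"sy":0.0005, "sz":0.019, "aperture":0},
    {"sy":0.0005, "sz":0.0217, "aperture":0},
    {"sy":0.0005, "sz":0.0217, "aperture":0},
    {"sy":0.0005, "sz":0.0217, "aperture":0},
    {"sy":0.0005, "sz":0.0217, "aperture":0},
  ],
)

```text
time: 27.35
position: [0.6151, -0.1898, 0.2108]
tool_rot: [-0.114, -3.139, -0.001]
ft_force: [-2.0, 0.3, 6.4]
grip_width: 0.138
grip_force: 12.0
```

```bash
python3 tgt.py .6153 -.1891 .2110 -4.2
```

```text
d [-0.0002  0.0007 -0.0002] turn -3.141 from-neutral -77
d [-0.0002  0.0007 -0.0002] turn 0.000 from-neutral 103
t 27.35 pos [ 0.6151 -0.1898  0.2108] yaw 175.8 q7 1.91 tilt [-0.     0.001 -1.   ]
```

Contact at 6.4 N: cell_50 is on the floor. I'll release, rise, back off and look.

Request:
move_tool(
  plan=[
    {"aperture":0.5},
    {"aperture":0.5},
    {"aperture":0.5},
    {"aperture":0.5},
    {"aperture":0.5},
    {"sz":-0.02, "aperture":0.5},
    {"sz":-0.06, "aperture":0.5},
    {"sz":-0.1, "aperture":0.5},
    {"sz":-0.14, "aperture":0.5},
    {"sz":-0.14, "aperture":0.5},
    {"sz":-0.14, "aperture":0.5},
  ],
)

```text
time: 28.45
position: [0.6153, -0.1899, 0.3515]
tool_rot: [0.114, 3.137, -0.0]
ft_force: [-0.4, 0.3, 0.4]
grip_width: 0.5
grip_force: 0.0
```

```bash
python3 look.py; python3 rack.py end
```

```text
28.45 [ 0.6153 -0.1899  0.3515]
[284.  25.] 296 [ 457.5 -177.1] [12.9 12.1] -4.0 [0.057 0.059]
[490.  56.] 721 [479.4  30.5] [54.8 13.1] -87.5 [0.054 0.055]
[285.  70.] 403 [ 499.5 -179.6] [22.8 11.5] -4.8 [0.058 0.059]
[ 64. 114.] 3623 [ 505.1 -415.7] [86.4 59.4] -72.2 [0.045 0.046]
[284. 128.] 568 [ 549.3 -183.9] [32.1 12. ] -4.4 [0.058 0.059]
[284. 201.] 852 [ 616.  -189.2] [51.8 12. ] -4.4 [0.058 0.059]
[124. 229.] 1300 [ 635.1 -359.2] [63.1 26. ] -56.0 [0.052 0.059]
[510. 228.] 914 [663.   61.9] [31.1 29.7] 3.6 [0.056 0.066]
rack [283. 119.] 7046 [ 546.2 -184.3] [224.1  46.5] -4.1 0.0186
[ 0.61493057 -0.18958787  0.34972746]Traceback (most recent call last):
  File "rack.py", line 8, in <module>
    im,d=ctrl.get_image('top');go(im,world('top',d),d);cv2.imwrite(f'pics/{sys.argv[1]}t.png',im[:,:,::-1])
                               ~~^^^^^^^^^^^^^^^^^^^^^
  File "rack.py", line 4, in go
    n,l,st,c=cv2.connectedComponentsWithStats(b.astype(np.uint8),connectivity=8);i=1+st[1:,4].argmax();q=P[l==i]
                                                                                     ~~~~~~~~~~~~~~~^^
ValueError: attempt to get argmax of an empty sequence
```

View pics/end.png

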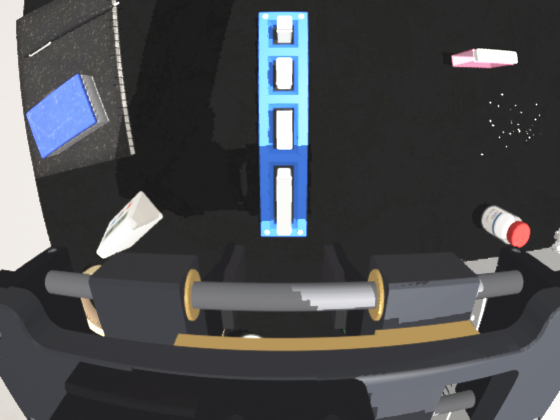

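All four cells stand centred in their slots at (284,25), (285,70), (284,128) and (284,201), with tops at 58 mm. The vial and timer read as they did at the start. The beaker isn't in this view, but it read unmoved at 21.6 s. I'm handing in the job.

```bash
python3 -c "
from bench import ctrl
print(ctrl.close_job())"
```

```text
the job is handed in; nothing more can be done
None
```

I put all four cells in their own slots in order of length, standing upright within about 1–2 mm of each slot's centre, and handed the job in at about 28.6 s; the hand-in call returned no verdict.

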